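# Fetch the counting chamber from behind the bottles

### The job

Stand the brown bottle and the white jar, which are in the way, both in the empty grey side tray, then fetch the counting chamber from behind them and set it centred in the ring mark on the warming plate. With the chamber on the plate, lay the steel cover ring flat on it, around its raised middle, and put the bottle and the jar back in the steel tray, each on the very spot where it stood at the start. Keep bottle and jar upright throughout, and leave the tip box and the tube rack alone.

Things in the scene. Friction and masses are not known exactly. Their poses are not given: they have to be found in the camera images.
- bottle_mid (a point): Brown round bottle, standing loose in the front half of the steel tray, 110 g. Body 40 mm in diameter up to 76 mm height, then a cap 30 mm in diameter from 83 mm to 100 mm (its top). The point is on its axis, half-way up, 50 mm above its underside; z points up.
- jar_mid (a point): White straight jar with a grey lid, standing loose beside the bottle in the front half of the steel tray, 150 g. 50 mm in diameter (lid 51 mm), 95 mm high. The point is on its axis, half-way up, 47.5 mm above its underside; z points up. Bottle and jar may stand either way round.
- chamber_mid (a point): Counting chamber: a loose low aluminium disc, 52 mm in diameter and 16 mm high, with a small round tapered steel hub in the middle of its top (20 mm wide at its foot, 13 mm at its top, 8 mm high), 160 g. It lies in the steel tray behind bottle and jar (farther from the robot), about 66 mm from either of them, centre to centre. The point is on its axis, half-way up the disc: 8 mm above its underside and 8 mm below the flat top; z points up.
- cover_mid (a point): Cover ring: a loose plain steel ring lying flat on the bench between robot and steel tray; 42 mm outside, 30 mm inside diameter, 12 mm high, 60 g. It fits around the chamber's hub with 5 mm play all round. The point is at its centre, half-way up (6 mm above its underside); z points up.
- store: Steel storage tray, fixed to the bench: 150 mm (x) by 190 mm (y), floor 3 mm thick, rim 3 mm thick and 12 mm high above the bench. Origin at the centre of its underside, on the bench; x points away from the robot. Bottle and jar start within about 3 mm of its two ring marks at x = -40 mm, y = +40 and -40 mm; the chamber starts near its mark at x = 12 mm, y = 0.
- side_tray: Empty grey side tray, fixed to the bench: 220 mm (x) by 130 mm (y), floor 3 mm thick, rim 3 mm thick and 12 mm high above the bench. Origin at the centre of its underside, on the bench. x points roughly away from the robot. Room for bottle and jar one behind the other along x. It is to the left or the right of the steel tray.
- warm_plate: Warming plate, fixed to the bench: a white box 130 mm (x) by 140 mm (y) with a flat aluminium top 40 mm above the bench, on which a thin dark ring mark 60 mm in diameter shows the place. Origin at the centre of its underside, on the bench; the ring mark is centred 40 mm straight above it. It is on the other side of the steel tray from the side tray.
- tip_box: Bystander: pipette-tip box, clear with yellow top, 85 by 120 mm, 72 mm high, loose, beyond the steel tray on the left. Origin at the centre of its underside. Not to be moved.
- tube_rack: Bystander: clear tube rack with three green tubes, 70 by 160 mm, 65 mm high, loose, beyond the steel tray on the right. Origin at the centre of its underside. Not to be moved.

How it is judged:
By the outcome, as a careful person would: the job done as asked, in the order asked, and still so for the second after the job is handed in, with the robot touching nothing.
It also fails if it takes over 147 s, if anything falls off the work surface, if the arm or the gripper's body presses on something with over 40 N, if the wrist force passes 120 N, or if a joint passes its speed limit or range.

### The arm

A 7-joint arm with a two-finger parallel gripper is mounted at the origin on the work surface. World frame = base frame: x ahead of the robot, y to its left, z up, the work surface at z = 0. Lengths are in m, angles in rad, forces in N, time in s.
With the tool pointing down it reaches from about 0.425 to 0.875 m from the base axis. Payload 4.7 kg.
Tool frame: the origin (TCP) lies at the very end of the fingers, on their centre line; the grasp point (between the pads) lies 19 mm behind it; z points along the fingers, y is the direction in which the jaws open and shut (so a half turn about z gives the same grasp; the last joint's range is limited). The gripper opens to 87 mm and grips with 3 to 60 N. Pads are 19 mm wide; open, the fingers measure 117 mm over their backs; the gripper's body (75 mm by 190 mm) begins 51 mm behind the grasp point.
Start: joints at [1.204, 0.321, -0.07, 1.45, 0.023, 1.371, -0.057], TCP at [0.242, -0.603, 0.223] pointing down, gripper open.
Joint ranges: [-2.86, 2.86], [-0.3, 2.09], [-1.38, 1.24], [0.06, 2.45], [-1.56, 4.7], [0.09, 2.05], [-2.69, 2.69]. Speed limits (rad/s): [2.57, 2.57, 3.14, 3.14, 3.14, 3.14, 3.14].

### API

Orientations are given as a rotation vector (axis times angle).
In Python, from bench import * gives the robot as it stands.
- The arm moves only by the shell command python3 -m jog 'ROWS' [OPENING] [FORCE]. ROWS is JSON, a list of rows, each a list of 4 numbers: the shift along the world's x, y, z in mm, then the turn about the world's z in rad. In form: [[x, y, z, twist], ...]. A call has exactly 8 rows; each row is the pose to reach, as a shift and turn from the pose commanded when the call began; what a row does not reach only later rows make up. A row lasts 1/8 s, in which the tool goes at most 62.5 mm and 10.7 degrees, less where a joint would pass 70% of its speed; a pose out of reach is approached as far as the arm can. A call with a gripper value outside its range is refused whole. OPENING is the opening, from -1 (shut) to 1 (fully open), set as the call begins (- or left out, the last holds). The fingers move at their own pace and stop on an object; FORCE is the grip in N (left out, the last holds). Time passes only in rows, so rows that repeat a pose let the fingers close, or fill a call up. It gives the time, the measured TCP pose, the force and the opening at its end, in the units of the state.
- get_state(): the state, without advancing time (a new reading comes with each control period).
- get_image(name): name is "scene" or "top"; returns a dict with "image" (400x640x3 uint8, red, green, blue), "fx", "fy", "cx", "cy" (pixels), "position" and "rotation" of the camera in the world. Camera axes: x right, y down, z forward; pixel columns grow to the right and rows downward; lengths in m; the calibration is good to about 2 mm. A picture is of the moment at which its call begins. There is no depth.
- close_job(): hands the job in, once; it reports no verdict.
The state is a dict: "time": time; "joint_positions": joint angles; "qd": joint speeds; "joint_torque": joint torques, N m; "position": TCP position; "tool_rot": TCP orientation; "ft_force": force on the tool from outside, world axes, zero at the start; "torque": the same for the moment, N m; "grip_width": opening from 0.0 (shut) to 1.0 (fully open).
Only numpy, scipy, OpenCV 4.12 (cv2) and the standard library are available. Lean on these libraries where they do the work, as an engineer would, in place of code of your own. Each camera call takes 0.05 s, during which the arm holds its last target. There are 200 camera calls.

## Working session

There is one attempt and no reset: what is moved stays moved. The work goes in short steps, Python scripts to look and compute and a shell command to move; the robot and the scene stay as the last step left them, time stands still between calls to the robot, and variables do not carry over. Pictures are saved under pics/ and viewed, about 12 in all and at most 16, crops included, and the job is handed in when it is done.

```bash
ls; mkdir -p pics
python3 - <<'E'
from bench import *
import cv2,numpy as np
s=get_state();print(s['time'],s['position'],s['tool_rot'],s['grip_width'])
for n in('scene','top'):
    d=get_image(n);cv2.imwrite(f'pics/{n}0.png',d['image'][:,:,::-1]);print(n,d['fx'],d['fy'],d['cx'],d['cy'],d['position'],np.round(d['rotation'],4).tolist())
E
```

```text
pics
0.0 [ 0.24134213 -0.60294185  0.22144353] [-3.08296127e+00 -5.94242201e-01  6.89609440e-04] 1.0029887656187544
scene 372.3695050864354 372.3695050864354 318.2830539780567 201.8095890395149 [ 1.21321926 -0.44698267  0.55321045] [-1.9326, -1.0201, 0.5387]
top 376.8139188618271 376.8139188618271 320.607650826261 201.35252893918567 [ 4.47587516e-01 -7.82822705e-05  9.08641026e-01] [-2.1441, 2.1335, -0.1535]
```

View pics/scene0.png

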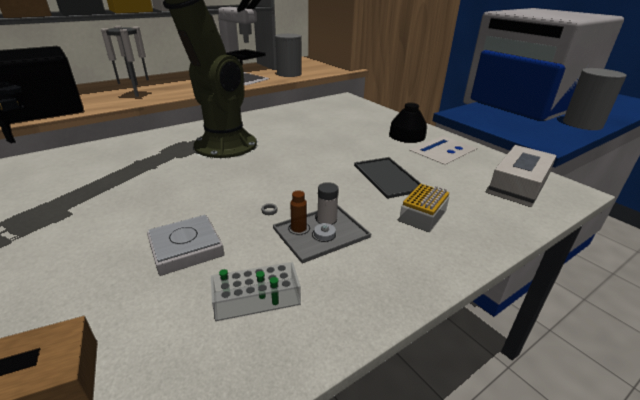

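View pics/top0.png

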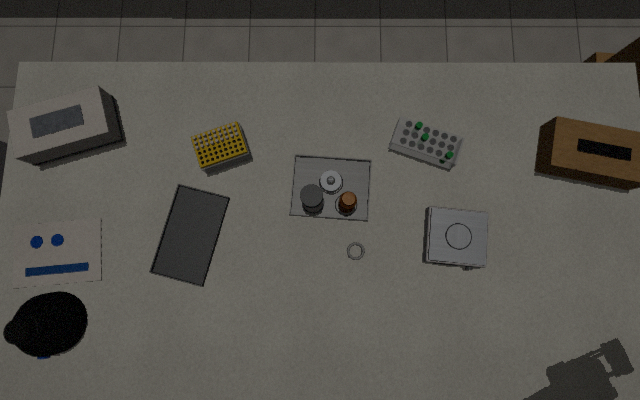

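The top view shows the jar (312,198) to the left of the bottle (347,203), the chamber (331,181), cover (356,251), side tray (190,235) and plate ring (459,236). I'll enlarge both views.

Run:
```python
import cv2
def crop(f,x,y,w,h,s,o):
    im=cv2.imread(f)[y:y+h,x:x+w]; im=cv2.convertScaleAbs(cv2.resize(im,None,fx=s,fy=s,interpolation=cv2.INTER_CUBIC),alpha=1.5)
    for i in range(0,w,10): cv2.line(im,(i*s,0),(i*s,6 if i%50 else 14),(0,255,255),1); 
    for i in range(0,h,10): cv2.line(im,(0,i*s),(6 if i%50 else 14,i*s),(0,255,255),1)
    cv2.imwrite(o,im)
crop('pics/top0.png',280,150,100,115,5,'pics/t1.png')
crop('pics/scene0.png',250,170,130,95,6,'pics/s1.png')
```

```text
(no output)
```

View pics/t1.png

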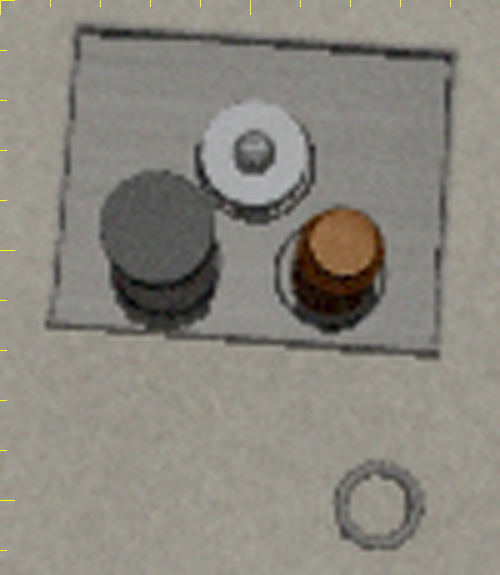

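View pics/s1.png

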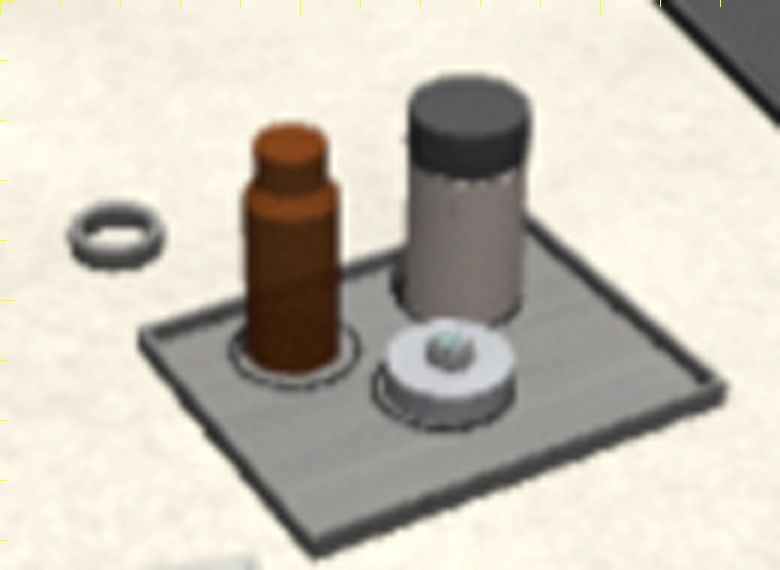

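The crops give ring, cap, lid and disc tops in both views. Next I'll look at the plate and side tray up close.

```bash
cat > h.py <<'E'
import numpy as np,cv2
from scipy.spatial.transform import Rotation as R
C={'scene':(372.3695,318.28305,201.80959,[1.21321926,-.44698267,.55321045],[-1.9326,-1.0201,.5387]),
'top':(376.81392,320.60765,201.35253,[.447587516,-7.8e-5,.908641026],[-2.1441,2.1335,-.1535])}
def ray(n,u,v):
    f,cx,cy,p,r=C[n]; r=np.array(r)
    Rm=R.from_rotvec(r).as_matrix()
    d=Rm@[(u-cx)/f,(v-cy)/f,1]; return np.array(p),d/np.linalg.norm(d)
def tri(s,t):
    (a,d),(b,e)=ray('scene',*s),ray('top',*t)
    k=np.linalg.lstsq(np.c_[d,-e],b-a,rcond=None)[0]
    P,Q=a+k[0]*d,b+k[1]*e; return (P+Q)/2*1000,(P-Q)*1000
def plane(n,uv,z):
    p,d=ray(n,*uv); return (p+d*(z-p[2])/d[2])*1000
def proj(n,P):
    f,cx,cy,p,r=C[n]; q=R.from_rotvec(r).as_matrix().T@(np.array(P)/1000-p); return f*q[0]/q[2]+cx,f*q[1]/q[2]+cy
def o(X,Y,x0,y0,s): return x0+(X+.5)/s-.5,y0+(Y+.5)/s-.5
def crop(f,x,y,w,h,s):
    im=cv2.imread(f) if isinstance(f,str) else f[:,:,::-1]
    return cv2.convertScaleAbs(cv2.resize(im[y:y+h,x:x+w],None,fx=s,fy=s,interpolation=cv2.INTER_CUBIC),alpha=1.5)
E
python3 - <<'E'
from h import *
t=lambda X,Y:o(X,Y,280,150,5)
s=lambda X,Y:o(X,Y,250,170,6)
for n,a,b,z in [('jar',(469,106),(158,227),.098),('bot',(290,143),(345,242),.103),('cham',(451,358),(255,153.5),.019),('cover',(117,226),(379,505),.012)]:
    P,e=tri(s(*a),t(*b)); print(n,P.round(1),e.round(1),plane('top',t(*b),z).round(1),plane('scene',s(*a),z).round(1))
for a,b in zip([(722,390),(315,550),(142,332)],[(78,28),(455,52),(438,355)]):
    P,e=tri(s(*a),t(*b)); print('corner',P.round(1),e.round(1),plane('top',t(*b),.012).round(1))
print(plane('top',t(47,325),.012).round(1))
c1=crop('pics/top0.png',415,195,85,80,4); c2=crop('pics/scene0.png',140,205,90,75,4);c3=crop('pics/top0.png',145,175,90,115,3);c4=crop('pics/scene0.png',345,150,85,60,4)
im=np.zeros((600,760,3),np.uint8)
def put(c,x,y): im[y:y+c.shape[0],x:x+c.shape[1]]=c
put(c1,0,0);put(c2,380,0);put(c4,380,310);put(cv2.resize(c3,None,fx=.8,fy=.8),0,322) ;cv2.imwrite('pics/m2.png',im)
E
```

```text
jar [585.8  28.1  97. ] [0.6 1.  0.1] [585.3  27.6  98. ] [587.4  27.6  98. ]
bot [578.5 -53.2 102.7] [0.6 0.9 0. ] [578.2 -53.6 103. ] [579.2 -53.  103. ]
cham [635.7 -15.1  18.2] [1.4 2.1 0.2] [634.8 -16.1  19. ] [637.1 -14.5  19. ]
cover [467.7 -74.5  11.1] [ 0.5  1.  -0.1] [467.4 -75.   12. ] [469.2 -74.7  12. ]
corner [701.2  72.4   6.8] [1.7 2.3 0.7] [698.8  70.7  12. ]
corner [ 689.6 -114.1    5.2] [0.8 1.4 0. ] [ 687.3 -113.9   12. ]
corner [ 539.5 -103.     8.3] [ 1.3  2.3 -0.1] [ 538.5 -103.7   12. ]
[552.1  83.3  12. ]
```

View pics/m2.png

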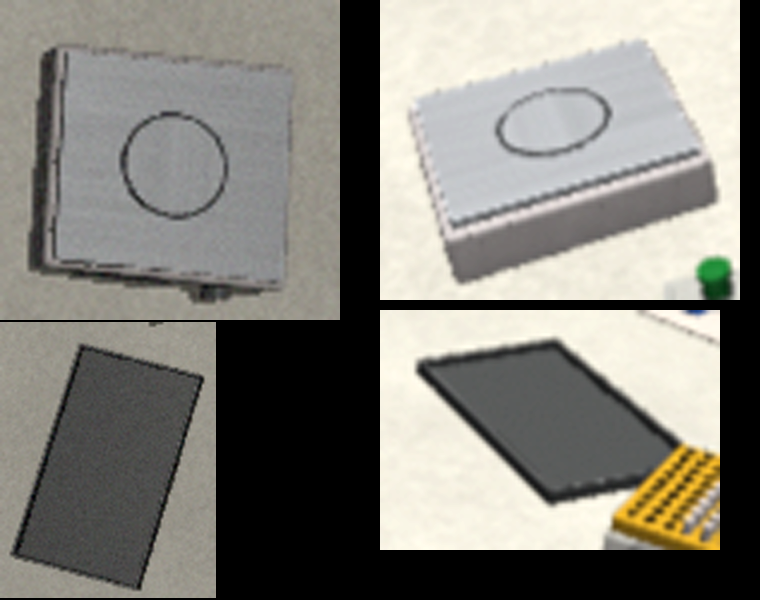

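Run:
```python
from h import *
rt=o(174.5,164.5,415,195,4);rs=o(173,122,140,205,4)
P,e=tri(rs,rt);print('ring',P.round(1),e.round(1),plane('top',rt,.04).round(1))
c=[plane('top',o(X,Y-322,145,175,2.4),.012) for X,Y in [(80,346),(203,376),(140,589),(13,553)]]
print(np.round(c,1).tolist(),np.mean(c,0))
st=[o(X-380,Y-310,345,150,4) for X,Y in [(418,365),(553,500)]]
print([plane('scene',s,.012).round(1) for s in st])
```

```text
ring [ 501.9 -308.6   39.7] [ 0.1  0.2 -0.1] [ 501.8 -308.6   40. ]
[[623.9, 354.6, 12.0], [593.7, 228.4, 12.0], [383.6, 280.9, 12.0], [417.3, 407.4, 12.0]] [504.64506172 317.81725696  12.        ]
[array([391.1, 280.6,  12. ]), array([605.2, 225.5,  12. ])]
```

Measured heights agree with the text. Plan:
- Jaws at about -45° throughout.
- Jar goes to (552,306) and bottle to (458,330) in the side tray.
- Record the exact grasp poses so each one can go back to its own spot.

First I move above the jar.

```bash
python3 -m jog '[[15,25,0,0.05],[40,70,0,0.1],[67,120,0,0.15],[95,170,0,0.2],[122,225,0,0.25],[150,275,0,0.3],[168,310,0,0.35],[172,315,0,0.4]]' 0.52 15; python3 -m jog '[[20,30,0,0],[45,80,0,0],[75,135,0,0],[100,190,0,0],[130,245,-10,0],[155,290,-20,0],[170,312,-30,0],[172,316,-33,0]]'
python3 - <<'E'
from bench import *
import cv2
from h import *
s=get_state();print(s['time'],s['position'],s['tool_rot'],s['joint_positions'],s['grip_width'])
a=get_image('top')['image'];b=get_image('scene')['image']
s=get_state();print(s['position'],s['ft_force'])
cv2.imwrite('pics/a.png',np.hstack([crop(a,270,130,130,130,3),crop(b,240,100,130,130,3)]))
E
```

```text
time: 1.1
position: [0.415, -0.2858, 0.2226]
tool_rot: [-2.901, -1.206, -0.0]
ft_force: [-0.0, -0.1, 0.9]
grip_width: 0.759
time: 2.1
position: [0.5858, 0.0279, 0.1882]
tool_rot: [-2.903, -1.198, 0.003]
ft_force: [-0.2, -1.1, -0.2]
grip_width: 0.761
2.1 [0.58580224 0.02786262 0.18820752] [-2.90285964e+00 -1.19761293e+00  2.54255439e-03] [ 0.45905535  0.26619899 -0.64812529  1.64136498  0.16491809  1.29172563
 -1.00623181] 0.7605707291648885
[0.58533802 0.02584921 0.18873556] [ 0.09403941 -0.10211625 -1.23933676]
```

View pics/a.png

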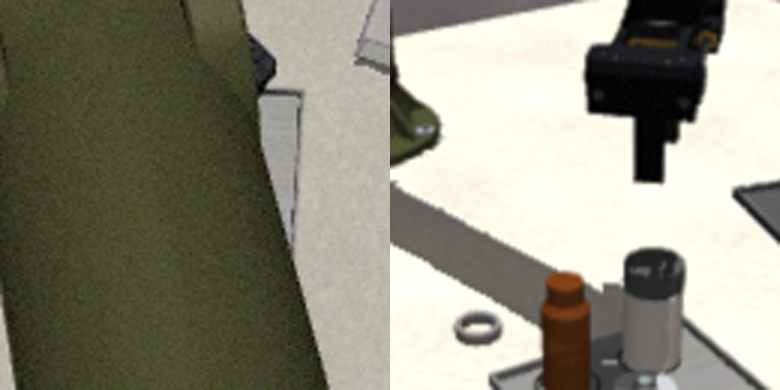

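Run:
```python
from h import *
for P in [(586,28,190),(586,28,188),(586,28,98)]:
    u,v=proj('scene',P);print((u-240)*3+1+390,(v-100)*3+1)
```

```text
657.3264145314897 158.30941365994036
657.241183964363 160.68812523638258
653.613886664951 261.9228625869602
```

Run:
```python
from h import *
a=2*np.arctan2(1.198,2.903)-np.pi/2; d=np.array([np.cos(a),np.sin(a),0]);n=np.array([-d[1],d[0],0]);print(np.degrees(a))
for r in (33,47):
  for w in (-9.5,0,9.5):
    u,v=proj('scene',np.array([586,28,190])+d*r+n*w);print(r,w,(u-240)*3+391,(v-100)*3+1)
```

```text
-45.15041768533153
33 -9.5 637.8986869063002 175.47238579861445
33 0 650.4797757185909 176.6655750408456
33 9.5 663.1014444980993 177.86261288323027
47 -9.5 634.6816271838729 183.6014938592127
47 0 647.4364288467391 184.82493145563691
47 9.5 660.2329569621604 186.05237144364452
```

The fingers project where predicted, at about (649,184). I'll descend on the jar and grip it.

```bash
python3 -m jog '[[0,0,-15,0],[0,0,-40,0],[0,0,-68,0],[0,0,-95,0],[0,0,-120,0],[0,0,-138,0],[0,0,-147,0],[0,0,-148,0]]'; python3 -m jog '[[0,0,0,0],[0,0,0,0],[0,0,0,0],[0,0,0,0],[0,0,0,0],[0,0,0,0],[0,0,0,0],[0,0,0,0]]' -0.3 20
```

```text
time: 3.2
position: [0.5855, 0.0271, 0.0413]
tool_rot: [2.905, 1.195, -0.001]
ft_force: [-0.0, -0.3, 0.8]
grip_width: 0.762
time: 4.2
position: [0.5862, 0.0276, 0.0424]
tool_rot: [2.905, 1.195, 0.002]
ft_force: [-0.4, 0.2, 6.4]
grip_width: 0.579
```

```bash
python3 -m jog '[[0,0,5,0],[0,0,20,0],[0,0,42,0],[0,0,62,0],[0,0,76,0],[-1,8,84,0],[-4,28,88,0],[-8,60,88,0]]'; python3 -m jog '[[-5,40,0,0],[-10,85,0,0],[-16,130,0,0],[-21,170,0,0],[-24,198,0,0],[-25,213,0,0],[-26,218,-5,0],[-26,218,-18,0]]'; python3 -m jog '[[0,0,-15,0],[0,0,-30,0],[0,0,-44,0],[0,0,-55,0],[0,0,-63,0],[0,0,-68,0],[0,0,-70,0],[0,0,-70,0]]'
```

```text
time: 5.2
position: [0.5772, 0.0886, 0.1294]
tool_rot: [-2.906, -1.194, 0.001]
ft_force: [0.6, 1.2, -0.7]
grip_width: 0.58
time: 6.2
position: [0.552, 0.3051, 0.1112]
tool_rot: [2.905, 1.194, 0.001]
ft_force: [0.2, -1.1, -1.0]
grip_width: 0.58
time: 7.2
position: [0.5519, 0.306, 0.0425]
tool_rot: [2.905, 1.196, 0.002]
ft_force: [-0.6, -0.4, 3.0]
grip_width: 0.578
```

```bash
python3 -m jog '[[0,0,0,0],[0,0,0,0],[0,0,0,0],[0,0,10,0],[0,0,40,0],[0,0,80,0],[0,0,115,0],[0,-20,125,0]]' 0.52; python3 -m jog '[[2,-30,0,0],[6,-80,0,0],[10,-135,0,0],[15,-190,0,0],[20,-245,0,0],[24,-295,0,0],[26,-328,0,0],[26,-339,0,0]]' 0.3;  python3 - <<'E'
from bench import *
import cv2
from h import *
b=get_image('scene')['image'];s=get_state();print(s['position'])
cv2.imwrite('pics/b.png',np.hstack([crop(b,240,90,125,140,3),crop(b,330,100,125,140,3)]))
for P in [(578,-53,167),(578,-53,103)]+[(578+33*.7,-53-33*.7,167)]:
    u,v=proj('scene',P);print((u-240)*3+1,(v-90)*3+1)
E
```

```text
time: 8.2
position: [0.5521, 0.2886, 0.1705]
tool_rot: [-2.902, -1.2, -0.009]
ft_force: [0.2, -0.3, -0.8]
grip_width: 0.762
time: 9.2
position: [0.5776, -0.0562, 0.1671]
tool_rot: [2.907, 1.19, 0.0]
ft_force: [-0.4, 0.1, 0.0]
grip_width: 0.652
[ 0.577597   -0.0560705   0.16695211]
172.82621077898318 237.37844715079544
173.85183535987954 310.5848406622588
162.80658298563276 257.6975793632449
```

View pics/b.png

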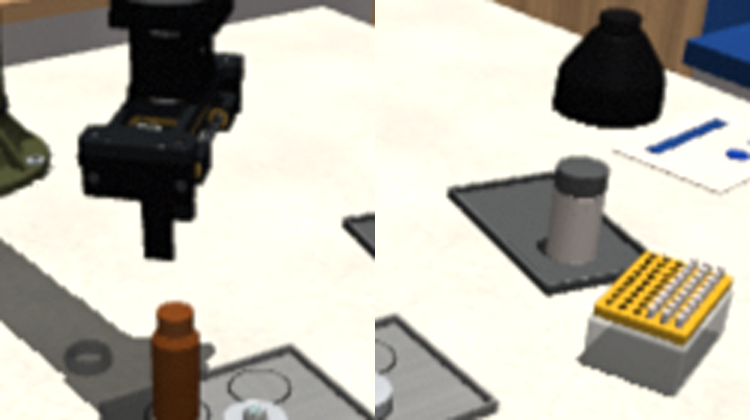

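The jar stands upright in the side tray, and the bottle cap (175,310) is under the gripper as predicted. I'll pick the bottle and carry it to (458,330).

```bash
python3 -m jog '[[0,0,-15,0],[0,0,-38,0],[0,0,-62,0],[0,0,-85,0],[0,0,-104,0],[0,0,-118,0],[0,0,-124,0],[0,0,-125,0]]'; python3 -m jog '[[0,0,0,0],[0,0,0,0],[0,0,0,0],[0,0,0,0],[0,0,0,0],[0,0,0,0],[0,0,0,0],[0,0,0,0]]' -0.4 20;python3 -m jog '[[0,0,5,0],[0,0,20,0],[0,0,42,0],[0,0,62,0],[0,0,76,0],[-2,8,84,0],[-10,28,88,0],[-20,60,88,0]]'; python3 -m jog '[[-15,40,0,0],[-30,90,0,0],[-45,142,0,0],[-61,195,0,0],[-76,248,0,0],[-90,290,0,0],[-97,315,0,0],[-100,323,0,0]]'; python3 -m jog '[[0,0,-10,0],[0,0,-28,0],[0,0,-48,0],[0,0,-65,0],[0,0,-77,0],[0,0,-84,0],[0,0,-88,0],[0,0,-88,0]]'
```

```text
time: 10.25
position: [0.5777, -0.0533, 0.0415]
tool_rot: [-2.905, -1.196, -0.0]
ft_force: [0.0, 0.1, -0.3]
grip_width: 0.649
time: 11.25
position: [0.5781, -0.0536, 0.0421]
tool_rot: [2.904, 1.195, 0.001]
ft_force: [0.8, -0.9, 6.2]
grip_width: 0.453
time: 12.25
position: [0.5566, 0.0078, 0.1294]
tool_rot: [-2.905, -1.194, 0.001]
ft_force: [-0.8, 0.9, -2.0]
grip_width: 0.454
time: 13.25
position: [0.4546, 0.3322, 0.1292]
tool_rot: [-2.901, -1.203, 0.002]
ft_force: [1.1, -0.7, -0.4]
grip_width: 0.449
time: 14.25
position: [0.458, 0.3301, 0.0422]
tool_rot: [-2.905, -1.196, -0.002]
ft_force: [-0.8, -0.7, -1.7]
grip_width: 0.455
```

```bash
python3 -m jog '[[0,0,0,0],[0,0,0,0],[0,0,0,0],[0,0,10,0],[0,0,40,0],[0,0,80,0],[0,0,110,0],[10,-20,120,0]]' 0.52; python3 -m jog '[[18,-30,0,0],[45,-85,0,0],[70,-135,0,0],[95,-190,0,0],[125,-245,0,0],[148,-290,0,0],[164,-320,-20,0],[167,-325,-60,0]]' 0.52; python3 -m jog '[[0,0,-10,0],[0,0,-20,0],[0,0,-28,0],[0,0,-32,0],[0,0,-32,0],[0,0,-32,0],[0,0,-32,0],[0,0,-32,0]]';  python3 - <<'E'
from bench import *
import cv2
from h import *
b=get_image('scene')['image'];s=get_state();print(s['position'],s['ft_force'])
cv2.imwrite('pics/c.png',np.hstack([crop(b,270,140,90,110,4),crop(b,345,100,100,110,4)]))
a=-np.pi/4;d=np.array([np.cos(a),np.sin(a),0]);n=np.array([-d[1],d[0],0])
for P in [np.array([635,-15,70])+d*k*r+n*w for k in(1,-1) for r in (33,47) for w in (-9.5,9.5)]+[(635.5,-15,19),(635,-15,27)]:
    u,v=proj('scene',P);print(((u-270)*4+1.5).round(),((v-140)*4+1.5).round())
E
```

```text
time: 15.25
position: [0.4675, 0.3124, 0.165]
tool_rot: [-2.901, -1.201, -0.007]
ft_force: [-0.4, -0.2, -0.4]
grip_width: 0.758
time: 16.25
position: [0.6375, -0.0197, 0.1032]
tool_rot: [2.905, 1.186, 0.007]
ft_force: [-0.2, -0.2, -0.5]
grip_width: 0.757
time: 17.25
position: [0.6347, -0.0155, 0.0698]
tool_rot: [2.905, 1.195, 0.0]
ft_force: [0.3, 0.2, 0.3]
grip_width: 0.76
[ 0.63463453 -0.01550964  0.06972113] [0.49941441 0.04423184 0.65070776]
194.0 317.0
227.0 320.0
190.0 331.0
223.0 335.0
213.0 255.0
245.0 258.0
217.0 243.0
248.0 246.0
218.0 357.0
218.0 346.0
```

View pics/c.png

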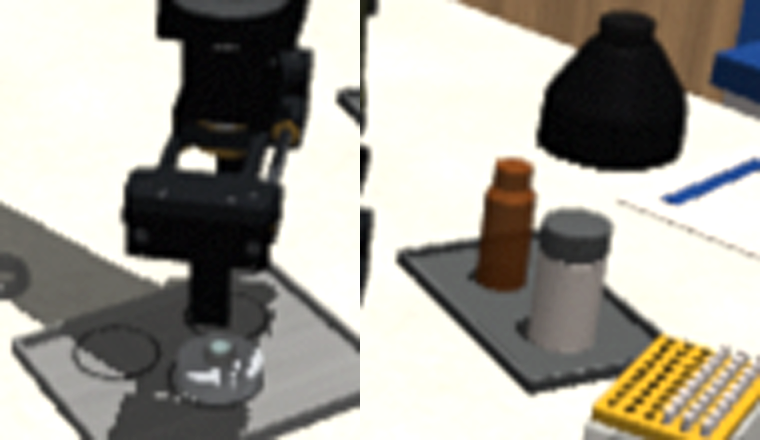

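Both stand upright in the side tray, and the disc (218,357) is centred under the fingers. I'll pick the chamber.

```bash
python3 -m jog '[[0,0,-10,0],[0,0,-25,0],[0,0,-38,0],[0,0,-48,0],[0,0,-56,0],[0,0,-60,0],[0,0,-63,0],[0,0,-63,0]]'; python3 -m jog '[[0,0,0,0],[0,0,0,0],[0,0,0,0],[0,0,0,0],[0,0,0,0],[0,0,0,0],[0,0,0,0],[0,0,0,0]]' -0.3 25;python3 -m jog '[[0,0,3,0],[0,0,12,0],[0,0,28,0],[0,0,45,0],[0,0,62,0],[0,0,76,0],[0,0,85,0],[0,0,88,0]]'
```

```text
time: 18.3
position: [0.6346, -0.0155, 0.0066]
tool_rot: [2.905, 1.196, 0.0]
ft_force: [-0.9, -0.8, 0.1]
grip_width: 0.761
time: 19.3
position: [0.6349, -0.0156, 0.0069]
tool_rot: [2.905, 1.195, 0.001]
ft_force: [0.2, -1.9, 3.2]
grip_width: 0.586
time: 20.3
position: [0.6348, -0.0155, 0.0953]
tool_rot: [2.905, 1.195, 0.001]
ft_force: [-0.5, -0.5, -1.7]
grip_width: 0.589
```

```bash
python3 -m jog '[[-10,-20,0,0],[-28,-60,0,0],[-50,-110,0,0],[-73,-160,0,0],[-95,-210,0,0],[-115,-253,0,0],[-128,-282,0,0],[-133,-294,0,0]]'; python3 -m jog '[[0,0,-6,0],[0,0,-14,0],[0,0,-22,0],[0,0,-30,0],[0,0,-36,0],[0,0,-40,0],[0,0,-40,0],[0,0,-40,0]]';  python3 - <<'E'
from bench import *
import cv2
from h import *
b=get_image('scene')['image'];t=get_image('top')['image'];s=get_state();print(s['position'],s['ft_force'])
cv2.imwrite('pics/d.png',np.hstack([crop(b,140,180,90,90,4),crop(t,415,190,100,90,4)]))
for P in [(502,-309,71),(502,-309,40)]:
    u,v=proj('scene',P);print(((u-140)*4+1.5).round(),((v-180)*4+1.5).round())
E
```

```text
time: 21.3
position: [0.4984, -0.3129, 0.0937]
tool_rot: [-2.908, -1.188, 0.004]
ft_force: [0.1, -0.0, -1.5]
grip_width: 0.589
time: 22.3
position: [0.5018, -0.3096, 0.0548]
tool_rot: [2.905, 1.195, 0.001]
ft_force: [0.5, 0.1, -2.1]
grip_width: 0.587
[ 0.50179913 -0.30966295  0.05493812] [ 0.31268097  0.29437715 -1.80576511]
162.0 177.0
172.0 222.0
```

View pics/d.png

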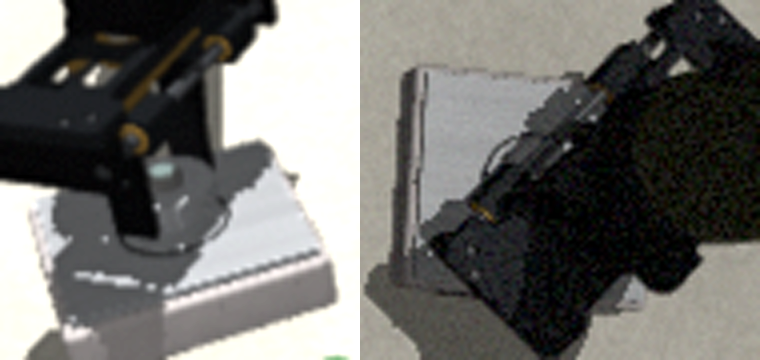

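```bash
python3 -m jog '[[0,0,-3,0],[0,0,-6,0],[0,0,-9,0],[0,0,-10,0],[0,0,-11,0],[0,0,-11,0],[0,0,-11,0],[0,0,-11,0]]'; python3 -m jog '[[0,0,0,0],[0,0,0,0],[0,0,0,0],[0,0,0,0],[0,0,15,0],[0,0,40,0],[0,0,65,0],[0,30,80,0]]' 0.52; python3 -m jog '[[-5,30,0,0],[-10,80,0,0],[-16,125,0,0],[-22,165,0,0],[-28,190,0,0],[-33,202,0,0],[-34,204,0,0],[-34,204,0,0]]'
python3 - <<'E'
from bench import *
import cv2
from h import *
b=get_image('scene')['image'];t=get_image('top')['image'];s=get_state();print(s['position'],s['ft_force'])
cv2.imwrite('pics/e.png',np.hstack([crop(b,150,210,65,60,6),crop(t,430,205,65,60,6)]))
E
```

```text
time: 23.4
position: [0.5015, -0.3094, 0.0439]
tool_rot: [2.905, 1.196, -0.0]
ft_force: [-2.9, 1.6, 3.6]
grip_width: 0.589
time: 24.4
position: [0.502, -0.2822, 0.1262]
tool_rot: [2.904, 1.188, 0.002]
ft_force: [0.4, 0.1, 0.5]
grip_width: 0.759
time: 25.4
position: [0.4677, -0.0768, 0.1237]
tool_rot: [2.906, 1.193, 0.0]
ft_force: [0.3, 0.2, -0.1]
grip_width: 0.756
[ 0.46770768 -0.07674273  0.12353302] [-0.20626726 -0.0506836   0.65654103]
```

View pics/e.png

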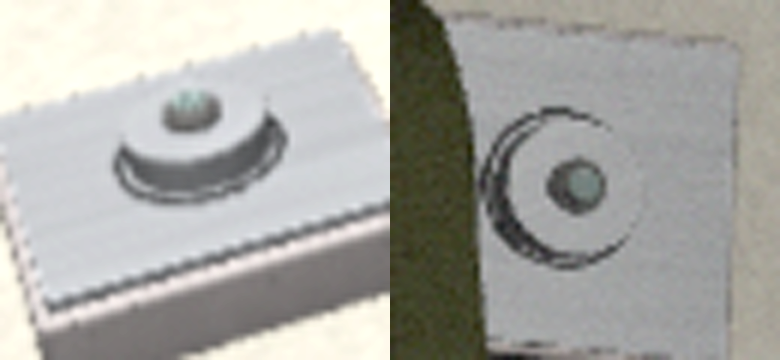

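Run:
```python
from h import *
th=np.linspace(0,2*np.pi,361)
def ext(n,c,r,z,x0,y0,dx):
    p=np.array([proj(n,(c[0]+r*np.cos(t),c[1]+r*np.sin(t),z)) for t in th]);p=(p-[x0,y0])*6+2.5+[dx,0]
    return p.min(0).round(1),p.max(0).round(1)
c=(501.9,-308.6)
for n,a in(('scene',(150,210,0)),('top',(430,205,390))):
    for nm,r,z in(('ring',30,40),('foot',26,40),('top',26,56),('hubfoot',10,56),('hubtop',6.5,64)): print(n,nm,*ext(n,c,r,z,*a))
print(plane('top',o(187,185.5,430,205,6),.060).round(1),plane('scene',o(192,111,150,210,6),.060).round(1),plane('top',o(577.5-390,185.5,430,205,6),.056).round(1))
```

```text
scene ring [113.8 104.8] [283.  203.4]
scene foot [125.3 111. ] [272.  196.5]
scene top [116.8  76.9] [265.1 161.4]
scene hubfoot [162.9 101.9] [219.9 134.4]
scene hubtop [168.9  90. ] [206.2 111. ]
top ring [483.2 108.5] [640.8 265.8]
top foot [493.7 118.9] [630.3 255.2]
top top [507.5 115. ] [646.6 253.9]
top hubfoot [550.3 157.5] [603.8 210.9]
top hubtop [567.2 165.3] [602.3 200.4]
[ 501.1 -307.1   60. ] [ 503.5 -308.2   60. ] [ 501.4 -308.8   56. ]
```

The chamber is centred in the ring to within about 1 mm: hub at (192,111) and (577,185), against predicted (191,110) and (577,184). Next is the cover ring.

```bash
python3 -m jog '[[0,0,-15,0],[0,0,-40,0],[0,0,-65,0],[0,0,-88,0],[0,0,-104,0],[0,0,-114,0],[0,0,-119,0],[0,0,-120,0]]' 0.45; python3 -m jog '[[0,0,0,0],[0,0,0,0],[0,0,0,0],[0,0,0,0],[0,0,0,0],[0,0,0,0],[0,0,0,0],[0,0,0,0]]' -0.4 20;python3 -m jog '[[0,0,3,0],[0,0,12,0],[0,0,30,0],[0,0,50,0],[0,0,70,0],[0,0,86,0],[0,0,94,0],[0,0,96,0]]'; python3 -m jog '[[2,-15,0,0],[6,-45,0,0],[12,-85,0,0],[19,-130,0,0],[25,-175,0,0],[30,-210,0,0],[33,-230,0,0],[34,-234,0,0]]'; python3 -m jog '[[0,0,-5,0],[0,0,-12,0],[0,0,-18,0],[0,0,-22,0],[0,0,-25,0],[0,0,-25,0],[0,0,-25,0],[0,0,-25,0]]'
python3 - <<'E'
from bench import *
import cv2
from h import *
b=get_image('scene')['image'];s=get_state();print(s['position'],s['ft_force'])
cv2.imwrite('pics/f.png',crop(b,135,170,100,90,6))
for P in [(502,-309,75),(502,-309,71+12)]:
    u,v=proj('scene',P);print(((u-135)*6+2.5).round(),((v-170)*6+2.5).round())
E
```

```text
time: 26.5
position: [0.4678, -0.0755, 0.0037]
tool_rot: [2.905, 1.196, 0.0]
ft_force: [-1.0, 0.0, -0.7]
grip_width: 0.727
time: 27.5
position: [0.4679, -0.0756, 0.0039]
tool_rot: [2.905, 1.195, 0.001]
ft_force: [-1.9, -0.3, 4.8]
grip_width: 0.468
time: 28.5
position: [0.4677, -0.0756, 0.1]
tool_rot: [2.905, 1.195, 0.001]
ft_force: [0.1, 0.3, -0.8]
grip_width: 0.469
time: 29.5
position: [0.5009, -0.3106, 0.0987]
tool_rot: [-2.905, -1.192, 0.001]
ft_force: [0.6, 0.9, -1.1]
grip_width: 0.478
time: 30.5
position: [0.5017, -0.3096, 0.0748]
tool_rot: [2.905, 1.195, 0.0]
ft_force: [0.4, 0.6, -0.8]
grip_width: 0.472
[ 0.50170781 -0.30952919  0.07479285] [ 0.39086131  0.70423119 -0.24791236]
271.0 316.0
267.0 298.0
```

View pics/f.png

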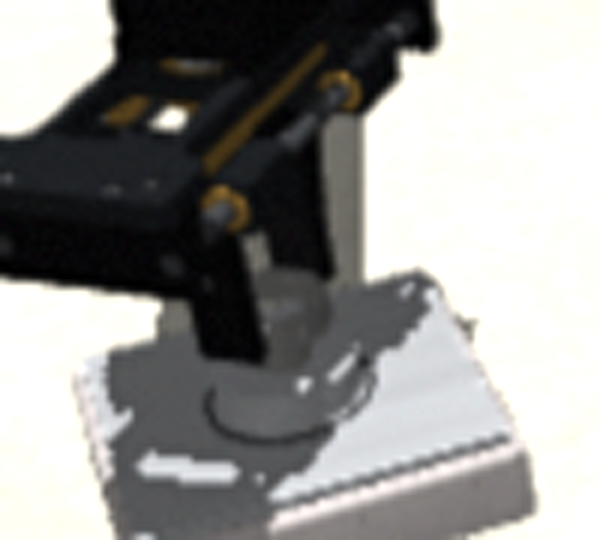

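```bash
python3 -m jog '[[0,0,-2,0],[0,0,-5,0],[0,0,-8,0],[0,0,-11,0],[0,0,-13,0],[0,0,-14,0],[0,0,-15,0],[0,0,-15,0]]';  python3 -m jog '[[0,0,0,0],[0,0,0,0],[0,0,0,0],[0,0,0,0],[0,0,10,0],[0,0,40,0],[0,0,75,0],[0,20,100,0]]' 0.52; python3 -m jog '[[0,30,0,0],[-1,85,3,0],[-3,140,5,0],[-5,195,7,0],[-7,245,7,0],[-9,295,7,0],[-12,345,7,0],[-15,395,7,0]]'
python3 - <<'E'
from bench import *
import cv2
from h import *
b=get_image('scene')['image'];t=get_image('top')['image'];s=get_state();print(s['position'],s['ft_force'])
cv2.imwrite('pics/g.png',np.hstack([crop(b,150,210,65,60,6),crop(t,430,205,65,60,6)]))
E
```

```text
time: 31.55
position: [0.5016, -0.3095, 0.06]
tool_rot: [2.905, 1.196, -0.0]
ft_force: [-1.9, 0.5, 3.5]
grip_width: 0.47
time: 32.55
position: [0.5018, -0.2913, 0.162]
tool_rot: [2.905, 1.19, 0.002]
ft_force: [-0.2, -0.7, 1.0]
grip_width: 0.758
time: 33.55
position: [0.4866, 0.1071, 0.1675]
tool_rot: [2.904, 1.195, 0.002]
ft_force: [0.9, -0.0, -0.4]
grip_width: 0.759
[0.48565541 0.11265658 0.16790449] [ 0.37695181  0.58076149 -0.23110671]
```

View pics/g.png

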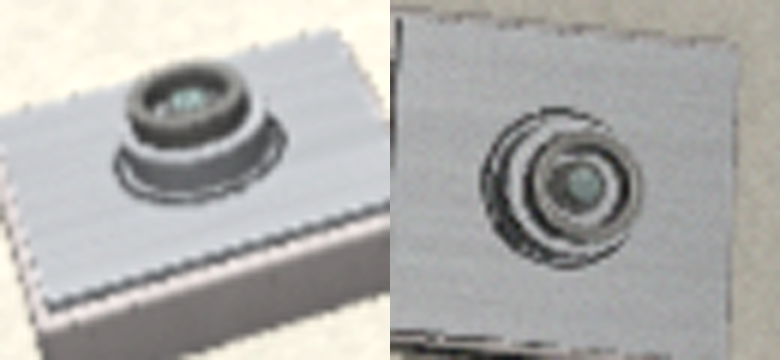

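The ring lies flat around the hub, at about (190,100) in the scene view and (583,187) in the top view. Next the bottle goes back: its side-tray pose is (458,330,42) and its home pose (578,-53,42).

```bash
python3 -m jog '[[-5,40,0,0],[-12,90,0,0],[-19,140,0,0],[-25,185,0,0],[-28,212,0,0],[-29,222,0,0],[-29,224,0,0],[-29,224,0,0]]' 0.4; python3 -m jog '[[0,0,-15,0],[0,0,-38,0],[0,0,-62,0],[0,0,-85,0],[0,0,-104,0],[0,0,-118,0],[0,0,-124,0],[0,0,-125,0]]'; python3 -m jog '[[0,0,0,0],[0,0,0,0],[0,0,0,0],[0,0,0,0],[0,0,0,0],[0,0,0,0],[0,0,0,0],[0,0,0,0]]' -0.4 20;python3 -m jog '[[0,0,5,0],[0,0,20,0],[0,0,42,0],[0,0,62,0],[0,0,76,0],[2,-8,84,0],[10,-28,88,0],[20,-60,88,0]]'; python3 -m jog '[[15,-40,0,0],[30,-90,0,0],[45,-142,0,0],[61,-195,0,0],[76,-248,0,0],[90,-290,0,0],[97,-315,0,0],[100,-323,0,0]]'; python3 -m jog '[[0,0,-10,0],[0,0,-28,0],[0,0,-48,0],[0,0,-65,0],[0,0,-77,0],[0,0,-84,0],[0,0,-88,0],[0,0,-88,0]]'
```

```text
time: 34.65
position: [0.4583, 0.328, 0.1666]
tool_rot: [2.905, 1.192, -0.0]
ft_force: [0.2, -0.7, 0.3]
grip_width: 0.701
time: 35.65
position: [0.4576, 0.3297, 0.0415]
tool_rot: [-2.905, -1.196, -0.0]
ft_force: [0.7, 0.1, 0.2]
grip_width: 0.702
time: 36.65
position: [0.458, 0.3296, 0.042]
tool_rot: [2.905, 1.195, 0.001]
ft_force: [0.3, -1.5, 5.4]
grip_width: 0.457
time: 37.65
position: [0.4774, 0.2694, 0.13]
tool_rot: [-2.904, -1.198, -0.0]
ft_force: [1.1, -0.0, -1.5]
grip_width: 0.45
time: 38.65
position: [0.5772, -0.0564, 0.1291]
tool_rot: [-2.908, -1.19, 0.002]
ft_force: [-0.0, -0.1, -1.8]
grip_width: 0.456
time: 39.65
position: [0.5782, -0.0534, 0.0422]
tool_rot: [2.905, 1.195, 0.002]
ft_force: [0.1, -0.3, -0.9]
grip_width: 0.457
```

Now I release the bottle, fetch the jar from (552,306) and return it to (586,28).

```bash
python3 -m jog '[[0,0,0,0],[0,0,0,0],[0,0,0,0],[0,0,10,0],[0,0,40,0],[0,0,80,0],[0,0,115,0],[0,20,125,0]]' 0.4; python3 -m jog '[[-2,30,0,0],[-6,80,0,0],[-10,135,0,0],[-15,190,0,0],[-20,245,0,0],[-24,295,0,0],[-26,328,0,0],[-26,339,0,0]]' 0.52; python3 -m jog '[[0,0,-15,0],[0,0,-38,0],[0,0,-62,0],[0,0,-85,0],[0,0,-104,0],[0,0,-118,0],[0,0,-124,0],[0,0,-125,0]]';python3 -m jog '[[0,0,0,0],[0,0,0,0],[0,0,0,0],[0,0,0,0],[0,0,0,0],[0,0,0,0],[0,0,0,0],[0,0,0,0]]' -0.3 20; python3 -m jog '[[0,0,5,0],[0,0,20,0],[0,0,42,0],[0,0,62,0],[0,0,76,0],[1,-8,84,0],[4,-28,88,0],[8,-60,88,0]]'; python3 -m jog '[[5,-40,0,0],[10,-85,0,0],[16,-130,0,0],[21,-170,0,0],[24,-198,0,0],[25,-213,0,0],[26,-218,-5,0],[26,-218,-18,0]]'; python3 -m jog '[[0,0,-15,0],[0,0,-30,0],[0,0,-44,0],[0,0,-55,0],[0,0,-63,0],[0,0,-68,0],[0,0,-70,0],[0,0,-70,0]]'
```

```text
time: 40.65
position: [0.5792, -0.0347, 0.1695]
tool_rot: [2.904, 1.189, 0.006]
ft_force: [0.6, 0.7, -0.7]
grip_width: 0.703
time: 41.65
position: [0.5491, 0.3093, 0.1661]
tool_rot: [-2.9, -1.203, 0.002]
ft_force: [0.1, -0.5, -0.7]
grip_width: 0.757
time: 42.65
position: [0.5516, 0.3058, 0.0416]
tool_rot: [-2.905, -1.196, -0.0]
ft_force: [0.4, 0.7, 1.2]
grip_width: 0.76
time: 43.65
position: [0.5519, 0.3059, 0.0422]
tool_rot: [2.905, 1.196, 0.001]
ft_force: [-0.5, 0.1, 4.9]
grip_width: 0.579
time: 44.65
position: [0.5592, 0.2455, 0.1299]
tool_rot: [-2.904, -1.198, -0.0]
ft_force: [0.7, 0.6, -0.2]
grip_width: 0.578
time: 45.65
position: [0.5859, 0.0286, 0.1115]
tool_rot: [2.905, 1.197, 0.002]
ft_force: [0.8, 1.2, -1.0]
grip_width: 0.579
time: 46.65
position: [0.5861, 0.0277, 0.0422]
tool_rot: [2.905, 1.196, 0.002]
ft_force: [-0.3, 1.3, 1.4]
grip_width: 0.576
```

```bash
python3 -m jog '[[0,0,0,0],[0,0,0,0],[0,0,0,0],[0,0,10,0],[0,0,40,0],[0,0,80,0],[0,0,115,0],[0,20,125,0]]' 0.52; python3 -m jog '[[-10,40,10,0],[-20,90,20,0],[-30,140,20,0],[-45,195,20,0],[-60,245,20,0],[-75,295,20,0],[-85,335,20,0],[-90,350,20,0]]'
python3 - <<'E'
from bench import *
import cv2
from h import *
b=get_image('scene')['image'];t=get_image('top')['image'];s=get_state();print(s['time'],s['position'],s['ft_force'])
cv2.imwrite('pics/t9.png',t[:,:,::-1]);cv2.imwrite('pics/s9.png',b[:,:,::-1])
T=crop(t,280,150,100,75,4);S=crop(b,250,170,130,95,4)[:300]
T0=crop('pics/top0.png',280,150,100,75,4);S0=crop('pics/scene0.png',250,170,130,95,4)[:300]
cv2.imwrite('pics/i.png',np.vstack([np.hstack([T0[:,:380],S0[:,:420]]),np.hstack([T[:,:380],S[:,:420]])]))
# shift of lids/caps by template
for n,o0,b9,boxes in(('top','pics/top0.png',t,dict(jar=(298,182,26,26),bot=(339,189,20,18))),('scene','pics/scene0.png',b,dict(jar=(315,180,26,22),bot=(289,188,20,20)))):
    A=cv2.cvtColor(cv2.imread(o0),6);B=cv2.cvtColor(b9,cv2.COLOR_RGB2GRAY)
    for k,(x,y,w,h) in boxes.items():
        print(n,k,cv2.phaseCorrelate(np.float32(A[y:y+h,x:x+w]),np.float32(B[y:y+h,x:x+w]),cv2.createHanningWindow((w,h),cv2.CV_32F)))
E
```

```text
time: 47.65
position: [0.5873, 0.0465, 0.1694]
tool_rot: [2.905, 1.189, 0.006]
ft_force: [0.3, -0.3, -0.5]
grip_width: 0.757
time: 48.65
position: [0.4922, 0.4014, 0.186]
tool_rot: [-2.9, -1.203, 0.003]
ft_force: [-0.1, -0.4, 0.4]
grip_width: 0.759
48.75 [0.49340288 0.39969754 0.18608323] [0.22478182 0.0185493  0.44642205]
top jar ((0.4802008247397076, 0.6627320630739018), 1.0764295335332716)
top bot ((-0.3940886588012411, 0.06191342889636964), 0.9486353066232469)
scene jar ((0.3910425670521107, -0.06500541716152952), 0.9911329952287086)
scene bot ((-0.17781204025681596, -0.08725130244420676), 0.8246533441543579)
```

View pics/i.png

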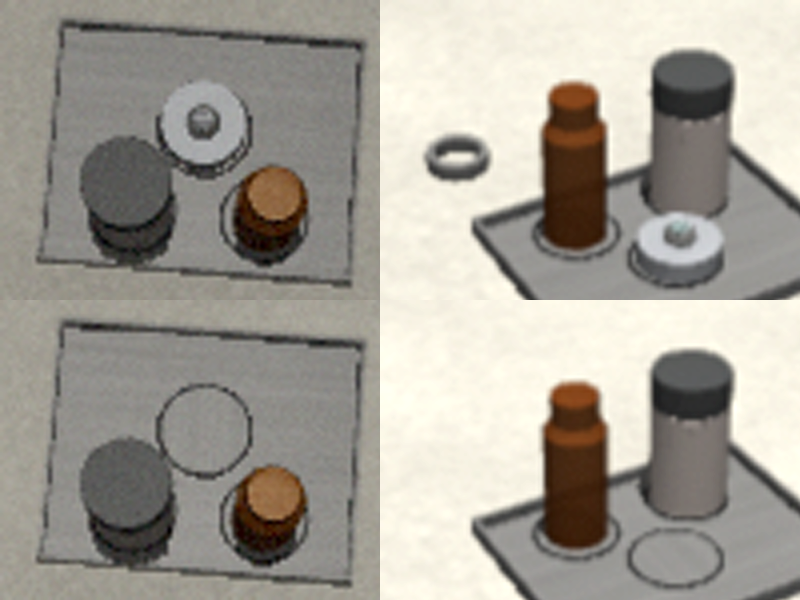

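View pics/t9.png

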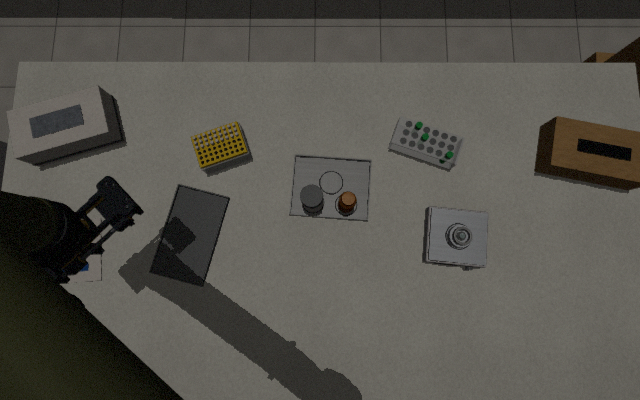

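Everything is in place: bottle and jar are upright within about 1 mm of where they stood, and the tip box and tube rack haven't moved. Handing in.

```bash
python3 -c "
from bench import *
print(close_job())"
```

```text
the job is handed in; nothing more can be done
None
```

The job is done and handed in after about 49 s of the 147 s. I moved the jar and bottle to the side tray and set the chamber in the ring mark on the warming plate. I then laid the cover ring flat around its hub and put the bottle and jar back at the tool poses where I had gripped them.

Last checks, from the final pictures:
- **Chamber:** centred in the ring mark to about 1 mm. In the scene view the disc's edges suggested an offset nearer 1.5 mm, while the hub fit showed about 0.5 mm; I left it.
- **Cover ring:** flat on the chamber, around the hub.
- **Bottle:** upright, within about 0.4 px (1 mm) of its starting picture.
- **Jar:** upright, within about 0.5 px in the scene view. The top view gave 0.5 and 0.7 px (up to 1.8 mm), perhaps because the chamber's edge was in the start crop.
- **Tip box and tube rack:** no visible change in position in the final top view; I didn't measure them.
- **Arm:** clear of everything at hand-in. The highest force read at the end of any move was about 6 N, while gripping.

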